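# Push the dressing tray home and shut the medicine cabinet door

## Task

The steel dressing tray on the cabinet's upper shelf sticks out so far that the door cannot shut. With the fingertips, first push the tray all the way in until it meets the back of the cabinet, then push the door fully shut without slamming it. Do not grip, lift or tip anything and press gently; do not use the door to shove the tray, keep your fingers off the forceps, which ride along in the tray, and leave everything else where it stands.

Things in the scene. Friction and masses are not known exactly. Their poses are not given: they have to be found in the camera images.
- cabinet: Fixed pine cabinet on the table, 280 mm wide, 262 high. Origin on the table under it. Axes: x from its open front to its back, y to the left as one faces the front, z up. Front edges of the side boards (the plane the door shuts against) at x = -100 mm, outer sides at y = +-140 mm, side boards 12 mm thick, inner face of the back panel at x = +66 mm. Its place and direction vary.
- shelf_edge (a point): Middle of the front edge of the upper shelf, on its top face: cabinet x = -98 mm, z = 200 mm. The tray stands on this shelf; axes as the cabinet.
- top_board_edge (a point): Middle of the front edge of the top board, on its top face: x = -75 mm, z = 262 mm in the cabinet's axes; the board is 12 mm thick. It is set back 25 mm from the door plane, so that fingers pointing down can push the tray home without meeting it. A pill bottle and a cup stand on the board, their centres 105 to 120 mm behind this edge.
- tray: Loose open stainless steel tray on the upper shelf, 150 (x) x 130 (y) x 28 mm high, walls 4 mm, 0.2 to 0.5 kg (1 to 4 N to slide). Origin: centre of its underside; axes as the cabinet when it lies straight. Fully home its back touches the back panel: origin at cabinet x = -9 mm, front at x = -84 mm. It starts 34 to 69 mm out from home, at most 5 degrees askew.
- tray_front (a point): Middle of the upper edge of the tray's outer front wall (28 mm above the tray's underside); the face to push lies below it.
- tray_front_left (a point): Left end of that same upper front edge (65 mm to tray +y of the middle).
- tray_front_right (a point): Right end of that same upper front edge (65 mm to tray -y of the middle).
- door (a joint): Angle of the cabinet's timber door (rad): 0 shut against the side boards, grows as it swings out, 1.9 fully open; starts wide open (1.35 to 1.75). The upright hinge is at the right end of the front (cabinet y = -140 mm, x = -116 mm). No spring and no latch: stiff enough (0.15 N m dry friction) to stay where it is left.
- door_hinge (a point): Point on the hinge line at the door's top edge (258 mm above the table), in the plane of its outer face. Axes turn with the door: x from the outer face (x = 0) through to the inner face (x = 16 mm), equal to the cabinet's x when shut; y along the door from hinge to free edge; z up. Door 280 mm wide, 254 high, 16 thick. A 35 mm knob stands out 250 mm from the hinge, 134 mm below the top.
- door_push (a point): Point on the outer face of the door, on its top edge, 190 mm from the hinge; axes as door_hinge. Press on the outer face just below it, along +x of these axes.
- forceps: Loose curved steel forceps, 115 mm long, 6 mm thick, lying in the tray; origin at the middle of its underside. It rides along with the tray.
- pill_in: Small closed white pill bottle, 32 mm across, 42 mm high, standing on the upper shelf to the right of the tray (cabinet y about -103 mm); origin under its centre. To be left alone.
- pill_top: Closed white pill bottle, 44 mm across, 75 mm high, standing on the cabinet's top board at the right; origin under its centre. To be left alone.
- cup: Ceramic cup, 60 mm across, 55 mm high, standing on the cabinet's top board at the left; origin under its centre. To be left alone.
- aid_case: Red plastic first-aid case, 75 x 190 x 130 mm high, standing on the cabinet's lower floor; origin under its centre. To be left alone.
- bowl: Steel bowl, 120 mm across, 50 mm high, on the table to the robot's right; origin under its centre. To be left alone.
- plaster_box: Cardboard box 60 x 100 x 40 mm high on the table to the robot's right; origin under its centre. To be left alone.
- sanitiser: Clear plastic bottle, 60 mm across, 150 mm high, on the table to the robot's right; origin under its centre. To be left alone.

How it is judged:
On the way, in this order (a step that is already met when the one before it is completed fails the run):
1. the tray is pushed home while the door still stands open (x of each of tray_front_left, tray_front_right in the frame of cabinet above -0.093 m and value of joint door above 0.6 rad), for 0.2 s.
2. the door is pushed shut (value of joint door below 0.03 rad), for 0.2 s.
At the end, for the whole second after the job is handed in: Both front corners of the tray are within 9 mm of fully home (no more than 93 mm in front of the cabinet's origin), the tray flat on its shelf and at rest with the forceps lying in it, and the door is shut to within 0.03 rad (about 8 mm at its free edge) (x of each of tray_front_left, tray_front_right in the frame of cabinet above -0.093 m and value of joint door below 0.03 rad and z of tray in the frame of cabinet between 0.195 and 0.205 m and z of forceps in the frame of tray between 0 and 0.015 m and linear speed of tray below 0.02 m/s and horizontal distance between forceps and tray below 0.08 m); the robot touches nothing.
It fails at once if the tray is lifted (10 mm) or tipped (0.2 rad), or the tray or the door is gripped or pressed hard (over 35 N of finger force) (z of tray in the frame of cabinet above 0.21 m or angle between tray's own z axis and vertical above 0.2 rad or contact force between the fingers and tray above 35 N or contact force between the fingers and door above 35 N).
It fails at once if the door shoves the tray (more than 1 N between them) (contact force between door and tray above 1 N).
It fails at once if the door is slammed (closing faster than 2 rad/s) (velocity of joint door below -2 rad/s).
It fails at once if the forceps are taken hold of (over 3 N from the fingers) or lifted out of the tray (z of forceps in the frame of tray above 0.025 m or contact force between the fingers and forceps above 3 N).
It fails at once if a bystander is moved (20 mm) or tipped (distance of any of pill_in, pill_top, cup, aid_case, bowl, plaster_box, sanitiser from where it was at the start of the episode above 0.02 m or angle between any of pill_in, pill_top, cup, sanitiser's own z axis and vertical above 0.35 rad).
It also fails if it takes over 54 s, if anything falls off the work surface, if the arm or the gripper's body presses on something with over 40 N, if the wrist force passes 120 N, or if a joint passes its speed limit or range.

## Robot

A 6-joint arm with a two-finger parallel gripper is mounted at the origin on the work surface. World frame = base frame: x ahead of the robot, y to its left, z up, the work surface at z = 0. Lengths are in m, angles in rad, forces in N, time in s.
With the tool pointing down it reaches from about 0.3 to 0.875 m from the base axis. Payload 4.2 kg.
Tool frame: the origin (TCP) lies midway between the tips of the shut fingers; the grasp point (between the pads) lies behind it (pinch_z is the z of the grasp point in the tool frame, in m); z points along the fingers, y is the direction in which the jaws open and shut (so a half turn about z gives the same grasp; the last joint's range is limited). The gripper opens to 85 mm and grips with 20 to 120 N. Pads are 22 mm wide; open, the fingers measure 114 mm over their backs; the gripper's body (76 mm by 85 mm) begins 54 mm behind the grasp point. The pads swing forward as they close: fully open they stand 13 mm farther back than shut.
Start: joints at [-1.123, 0.32, 1.565, -0, 1.257, -0.02], TCP at [0.259, -0.513, 0.231] pointing down, gripper open.
Joint ranges: [-3.11, 3.11], [-0.84, 2.01], [0.21, 2.61], [-1.34, 4.49], [0.05, 2.63], [-2.56, 2.56]. Speed limits (rad/s): [2.57, 2.57, 3.14, 3.14, 3.14, 3.14].

## Interface

Orientations are given as a unit quaternion [x, y, z, w].
In Python, from cell import * gives the robot as it stands. The module is installed in compiled form; this text tells all that it offers.
- The arm moves only by the tool send_rows, never from a script. Its argument "rows" is a list of rows, each a list of 3 entries, a list of its own where there are three numbers: the shift along the tool's x, y, z normalised to -1 to 1, where 1 is 500 mm, then the turn about the tool's z normalised to -1 to 1, where 1 is 120 degrees, then the opening in per cent of the stroke, from 0 (shut) to 100 (fully open). In form: [[[x, y, z], spin, claw], ...]. A call has 1 to 20 rows; each row is the pose to reach, as a shift and turn from the pose measured when the call began, along the tool's axes at that moment; what a row does not reach only later rows make up. A row lasts 1/8 s, in which the tool goes at most 62.5 mm and 10.7 degrees, less where a joint would pass 70% of its speed; a pose out of reach is approached as far as the arm can. A call with a number of a shift or a turn outside -1 to 1 is refused whole. A call with a gripper value outside its range is refused whole. The fingers move at their own pace and stop on an object; "force" is the grip in N (left out, the last holds). Time passes only in rows, so rows that repeat a pose let the fingers close. It gives the time, the measured TCP pose, the force and the opening at its end, in the units of the state.
- get_state(): the state, without advancing time (a new reading comes with each control period).
- snapshot(name): name is "scene" or "top" or "wrist"; returns the picture (480x640x3 uint8, red, green, blue); there is no depth.
- camera_params(name): a dict with "K" (3x3 intrinsics, pixels), "extrinsics" (4x4, takes a point from camera to world coordinates); the wrist camera has in their place "mount" (4x4, takes a point from camera to tool coordinates, whose origin is the TCP and whose axes are the flange's). Camera axes: x right, y down, z forward; pixel columns grow to the right and rows downward; lengths in m; the calibration is good to about 2 mm. A picture is of the moment at which its call begins: read the wrist's pose just before it. camera_params takes no time and is no camera call.
- job_done(): hands the job in, once; it reports no verdict.
Trained networks look in the newest picture that a camera, given by its name, has taken for a name from the list of things; names that differ only in an ending like _2 or _b are one class to them, and where a whole thing is asked for, a point or a joint stands for the part that bears it (a point fixed in the world has none). Each returns a list of dicts, best first, with "conf" (0 to 1); they miss things now and then, are a little off and sometimes report something else, mostly with a low value. They report only what shows in the picture. A call takes as long as a camera call.
- masks_of(thing, camera): "region" (480x640 bool, what is visible of it) and "pixel" ([column, row] in pixels, amid what is visible of it).
The state is a dict: "time_s": time; "joints": joint angles; "qd": joint speeds; "tau": joint torques, N m; "ee_pos": TCP position; "eef_rot": TCP orientation; "wrist_force": force on the tool from outside, world axes, zero at the start; "ft_torque": the same for the moment, N m; "opening": opening from 0.0 (shut) to 1.0 (fully open).
Only numpy, scipy, OpenCV 4.12 (cv2) and the standard library are available. Lean on these libraries where they do the work, as an engineer would, in place of code of your own. Each camera call takes 0.05 s, during which the arm holds its last target. There are 200 camera calls.

## Working session

There is one attempt and no reset: what is moved stays moved. The work goes in short steps, Python scripts to look and compute and a tool call to move; the robot and the scene stay as the last step left them, time stands still between calls to the robot, and variables do not carry over. Pictures are saved under pics/ and viewed, about 8 in all and at most 12, crops included, and the job is handed in when it is done.

Besides the shell and the picture viewer there is one more tool, called after "Request:" as a command line: name --argument value ..., lists and objects as JSON in quotes. send_rows: Moves the arm, as the interface text tells. Scaled input: -1 to 1 covers 500 mm each way for a shift and 120 degrees each way for a turn. Its arguments: {"type":"object","properties":{"rows":{"type":"array","items":{"type":"array"}},"force":{"type":"number"}},"required":["rows"]}

```bash
mkdir -p pics; python3 - <<'E'
from cell import *
import cv2,numpy as np
s=get_state();print(s['time_s'],s['ee_pos'],s['eef_rot'],s['opening'])
for n in('scene','top'):
    im=snapshot(n);cv2.imwrite(f'pics/{n}0.png',im[...,::-1]);p=camera_params(n);print(n,np.round(p['K'],1).tolist(),np.round(p['extrinsics'],3).tolist())
    for t in('cabinet','tray','door','cup','pill_top','forceps'):
        print(t,[(round(m['conf'],2),m['pixel'],int(m['region'].sum())) for m in masks_of(t,n)][:2])
print(camera_params('wrist'))
E
```

```text
0.0 [ 0.25907538 -0.51277638  0.23047701] [ 9.72767055e-01  2.31783180e-01 -1.93425234e-04 -8.81831267e-04] 1.0040625242152827
scene [[448.3, 0.0, 318.5], [0.0, 448.3, 238.9], [0.0, 0.0, 1.0]] [[-0.147, 0.543, -0.827, 1.413], [0.989, 0.063, -0.134, 0.035], [-0.02, -0.838, -0.546, 0.741], [0.0, 0.0, 0.0, 1.0]]
cabinet [(0.94, [387.0, 254.0], 22608), (0.29, [318.1, 253.6], 10677)]
tray [(0.55, [403.2, 205.0], 352)]
door [(0.91, [319.4, 256.1], 10802)]
cup [(0.62, [476.3, 181.1], 675), (0.43, [404.3, 206.4], 353)]
pill_top [(0.92, [459.0, 210.6], 876)]
forceps []
top [[526.5, 0.0, 315.5], [0.0, 526.5, 236.8], [0.0, 0.0, 1.0]] [[0.024, -0.984, 0.176, 0.334], [-0.999, -0.027, -0.018, -0.078], [0.023, -0.175, -0.984, 1.358], [0.0, 0.0, 0.0, 1.0]]
cabinet [(0.65, [205.5, 233.1], 13963)]
tray [(0.66, [226.2, 272.8], 1450)]
door [(0.66, [318.8, 227.7], 3406)]
cup [(0.69, [144.6, 260.6], 811)]
pill_top [(0.91, [176.8, 188.7], 533)]
forceps [(0.62, [221.3, 263.6], 98)]
{'K': array([[336.65370679,   0.        , 316.23334985],
       [  0.        , 336.65370679, 236.26162935],
       [  0.        ,   0.        ,   1.        ]]), 'mount': array([[-7.13612707e-04, -9.46800410e-01, -3.21820564e-01,
         8.28056917e-02],
       [ 9.99999721e-01, -6.04067568e-04, -4.40248708e-04,
         1.27489512e-04],
       [ 2.22426292e-04, -3.21820788e-01,  9.46800576e-01,
        -1.42954868e-01],
       [ 0.00000000e+00,  0.00000000e+00,  0.00000000e+00,
         1.00000000e+00]])}
```

View pics/top0.png

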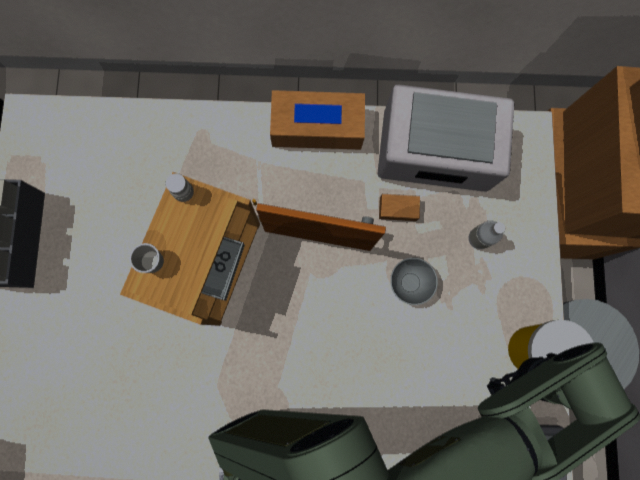

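View pics/scene0.png

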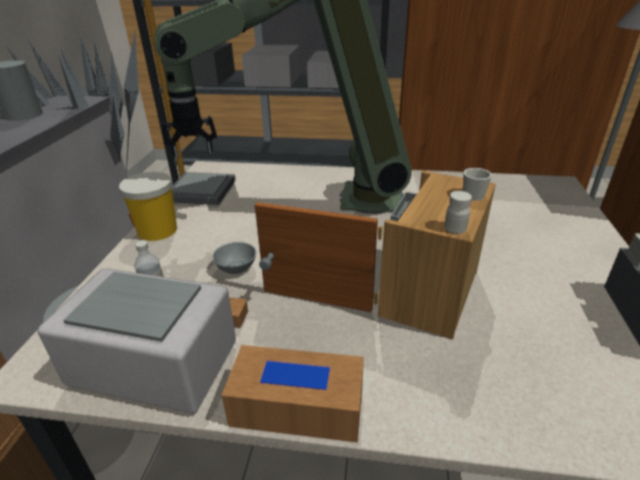

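The top view shows the cabinet at about (190,250), opening to image right (world -y). The door stands open from hinge (255,205) to (385,235), and the tray is at (222,268) with the forceps in it. I'll enlarge this area for the corners.

```bash
python3 - <<'E'
import cv2
im=cv2.imread('pics/top0.png')[165:335,115:395]
im=cv2.resize(im,None,fx=2.85,fy=2.85,interpolation=cv2.INTER_CUBIC)
for i in range(0,280,20):cv2.putText(im,str(115+i),(int(i*2.85),8),0,.3,(0,0,255));cv2.line(im,(int(i*2.85),10),(int(i*2.85),14),(0,0,255))
for i in range(0,170,20):cv2.putText(im,str(165+i),(775,int(i*2.85)+4),0,.3,(0,0,255))
cv2.imwrite('pics/crop0.png',im)
E
```

```text
(no output)
```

View pics/crop0.png

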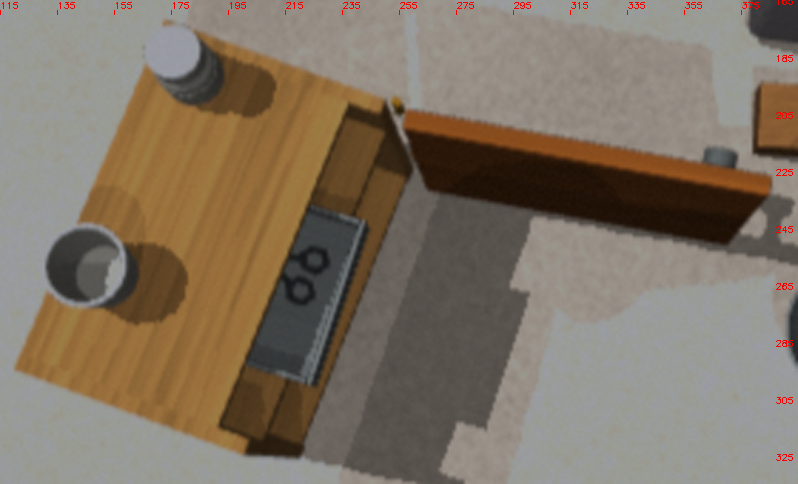

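```bash
cat >h.py <<'E'
import numpy as np,cv2
from scipy.optimize import least_squares
from cell import camera_params
def proj(P,cam='top'):
    p=camera_params(cam);T=np.linalg.inv(p['extrinsics']);q=np.atleast_2d(P)@T[:3,:3].T+T[:3,3];q=q@np.array(p['K']).T;return q[:,:2]/q[:,2:]
def lift(uv,z,cam='top'):
    p=camera_params(cam);E=np.array(p['extrinsics']);d=np.linalg.inv(p['K'])@[uv[0],uv[1],1];d=E[:3,:3]@d;o=E[:3,3];return o+d*(z-o[2])/d[2]
def c2w(c,P):
    P=np.atleast_2d(P);x,y,a=c;R=np.array([[np.cos(a),-np.sin(a)],[np.sin(a),np.cos(a)]]);return np.c_[P[:,:2]@R.T+[x,y],P[:,2]]
def w2c(c,P):
    P=np.atleast_2d(P);x,y,a=c;R=np.array([[np.cos(a),-np.sin(a)],[np.sin(a),np.cos(a)]]);return np.c_[(P[:,:2]-[x,y])@R,P[:,2]]
E
python3 - <<'E'
from h import *
f=lambda a:np.array(a)/2.85+[115,165]
m=f([[388,97],[248,455],[348,103],[220,428]])
M=np.array([[-.1,-.14,.262],[-.1,.14,.262],[-.075,-.128,.262],[-.075,.128,.262]])
r=least_squares(lambda c:(proj(c2w(c,M))-m).ravel(),[.35,.2,1.3]);c=r.x
print('cab',c,np.degrees(c[2]),'res',r.fun.round(1))
for n,u,z in [('backR',(165,20),.262),('backL',(15,369),.262),('trayR',(367,222),.228),('trayL',(313,385),.228),('shelf1',(385,140),.2),('shelf2',(268,437),.2),('hinge',(403,110),.258),('free',(772,177),.258),('freein',(768,192),.258),('cup',(88,265),.317),('knob',(720,155),.124)]:
    w=lift(f(u),z);print(n,w.round(3),w2c(c,w).round(3))
h=c2w(c,[[-.116,-.14,.258]])[0];fr=lift(f((772,177)),.258);d=w2c(c,fr)[0]-[-.116,-.14,.258]
print('hinge world',h,'door angle',np.arctan2(-d[0],d[1]),np.hypot(d[0],d[1]))
for t in('bowl','plaster_box','sanitiser'):
    from cell import masks_of
    q=masks_of(t,'top')
    if q:print(t,q[0]['conf'],lift(q[0]['pixel'],.04).round(3))
E
```

```text
cab [0.50463949 0.18114769 1.25313229] 71.79919138930026 res [-0.6  0.5 -0.3  0.1  0.5 -0.4  0.4 -0.2]
backR [0.662 0.212 0.262] [[ 0.078 -0.14   0.262]]
backL [0.398 0.3   0.262] [[0.08  0.139 0.262]]
trayR [0.518 0.056 0.228] [[-0.114 -0.051  0.228]]
trayL [0.393 0.091 0.228] [[-0.121  0.077  0.228]]
shelf1 [0.588 0.049 0.2  ] [[-0.1   -0.121  0.2  ]]
shelf2 [0.355 0.127 0.2  ] [[-0.098  0.125  0.2  ]]
hinge [0.599 0.03  0.258] [[-0.114 -0.137  0.258]]
free [ 0.555 -0.248  0.258] [[-0.392 -0.182  0.258]]
freein [ 0.544 -0.245  0.258] [[-0.393 -0.17   0.258]]
cup [0.468 0.238 0.317] [[0.042 0.053 0.317]]
knob [ 0.6   -0.225  0.124] [[-0.356 -0.217  0.124]]
hinge world [0.60140255 0.02722267 0.258     ] door angle 1.722555673192067 0.27904046915351766
bowl 0.94 [ 0.463 -0.354  0.04 ]
plaster_box 0.72 [ 0.658 -0.315  0.04 ]
sanitiser 0.75 [ 0.587 -0.532  0.04 ]
```

```bash
cat >>h.py <<'E'
from scipy.spatial.transform import Rotation as Ro
C=np.array([0.5046,0.1811,1.2531])
def plan(wps):
    """wps: world x,y,z,yaw(deg, of tool x) -> normalised shift/spin from the present pose"""
    from cell import get_state
    s=get_state();R=Ro.from_quat(s['eef_rot']).as_matrix();p=np.array(s['ee_pos'])
    yaw=np.degrees(np.arctan2(R[1,0],R[0,0]))
    print('t',s['time_s'],'tcp',p.round(4),'cab',w2c(C,p).round(4),'yaw',yaw.round(1),'F',np.round(s['wrist_force'],1),'op',round(s['opening'],2))
    for w in wps:
        d=R.T@(np.array(w[:3])-p)/.5;sp=-((w[3]-yaw+180)%360-180)/120
        print(np.round(d,3).tolist(),round(sp,3))
E
python3 - <<'E'
from h import *
import cell;print([n for n in dir(cell) if n[0]!='_'], getattr(cell,'pinch_z',None))
a=c2w(C,[[-.18,.013,.33],[-.18,.013,.207],[-.13,.013,.207]]);print(a)
plan([[*p,71.8] for p in a])
E
```

```text
['MotionError', 'camera_params', 'get_state', 'job_done', 'masks_of', 'pinch_z', 'snapshot'] -0.0187
[[0.43602233 0.01416857 0.33      ]
 [0.43602233 0.01416857 0.207     ]
 [0.45164128 0.06166644 0.207     ]]
t 0.85 tcp [ 0.2593 -0.5132  0.2314] cab [[-0.7362  0.0162  0.2314]] yaw 26.8 F [-0.8 -0.3  1. ] op 1.0
[0.791, -0.782, -0.197] -0.375
[0.791, -0.782, 0.049] -0.375
[0.862, -0.853, 0.049] -0.375
```

Request:
send_rows --rows '[[[0.0,0.0,-0.15],0.0,50],[[0.1,-0.1,-0.2],-0.05,50],[[0.19,-0.19,-0.2],-0.1,50],[[0.28,-0.28,-0.2],-0.15,50],[[0.37,-0.37,-0.2],-0.2,50],[[0.46,-0.45,-0.2],-0.25,50],[[0.55,-0.54,-0.2],-0.3,50],[[0.63,-0.62,-0.2],-0.35,50],[[0.71,-0.7,-0.2],-0.375,50],[[0.791,-0.782,-0.2],-0.375,50],[[0.791,-0.782,-0.2],-0.375,50],[[0.791,-0.782,-0.2],-0.375,50]]' --force 20

```text
time_s: 2.35
ee_pos: [0.4358, 0.0139, 0.3312]
eef_rot: [0.81, 0.587, -0.0, 0.0]
wrist_force: [0.0, 0.4, -0.3]
opening: 0.499
```

```bash
python3 - <<'E'
from h import *
from cell import *
a=c2w(C,[[-.18,.013,.207],[-.14,.013,.207]])
plan([[*p,71.8] for p in a])
cv2.imwrite('pics/w1.png',snapshot('wrist')[...,::-1])
E
```

```text
t 2.35 tcp [0.4358 0.0139 0.3312] cab [[-0.1803  0.0132  0.3312]] yaw 71.9 F [ 0.   0.4 -0.3] op 0.5
[0.001, 0.0, 0.248] 0.0
[0.081, 0.0, 0.248] 0.0
```

View pics/w1.png

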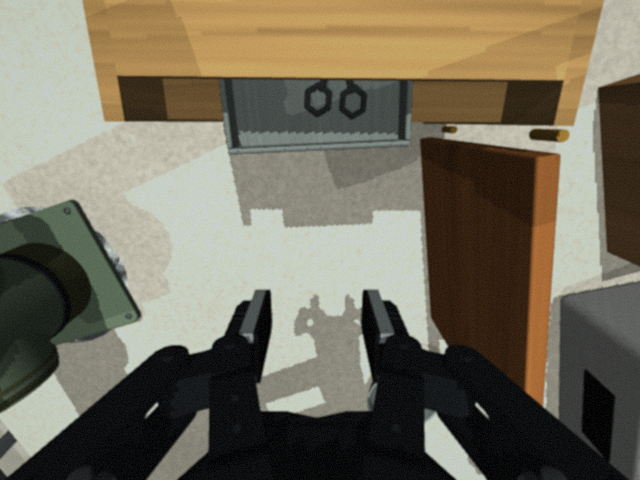

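The wrist view shows the cabinet square to the tool. The tray front edge runs from (232,152) to (410,143), centred between the fingers at about (262/372, 295), and the door is clear on the right. Next I descend and approach.

Request:
send_rows --rows '[[[0,0,0.1],0,50],[[0,0,0.2],0,50],[[0,0,0.247],0,50],[[0,0,0.247],0,50],[[0.04,0,0.247],0,50],[[0.08,0,0.247],0,50],[[0.08,0,0.247],0,50],[[0.09,0,0.247],0,50],[[0.1,0,0.247],0,50],[[0.11,0,0.247],0,50],[[0.12,0,0.247],0,50],[[0.12,0,0.247],0,50]]'

```text
time_s: 3.9
ee_pos: [0.4544, 0.0704, 0.2077]
eef_rot: [0.81, 0.586, -0.0, 0.0]
wrist_force: [-1.1, -1.4, 2.2]
opening: 0.5
```

```bash
python3 - <<'E'
from h import *
from cell import *
plan([[*c2w(C,[-.095,.013,.207])[0],71.8]])
cv2.imwrite('pics/w2.png',snapshot('wrist')[...,::-1])
E
```

```text
t 3.9 tcp [0.4544 0.0704 0.2077] cab [[-0.1208  0.0131  0.2077]] yaw 71.8 F [-1.1 -1.4  2.2] op 0.5
[0.052, 0.0, 0.001] -0.0
```

View pics/w2.png

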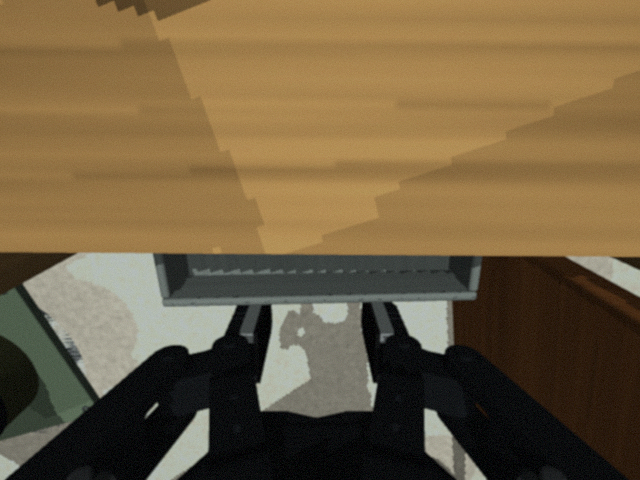

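The fingertips (rows ~305) are below the rim and against the tray's front wall, with the tray nearly square. I continue slowly.

Request:
send_rows --rows '[[[0.008,0,0],0,50],[[0.016,0,0],0,50],[[0.024,0,0],0,50],[[0.032,0,0],0,50],[[0.038,0,0],0,50],[[0.042,0,0],0,50],[[0.042,0,0],0,50]]'

```text
time_s: 4.82
ee_pos: [0.4612, 0.0907, 0.2076]
eef_rot: [0.81, 0.586, 0.0, -0.0]
wrist_force: [-0.5, -1.3, 0.5]
opening: 0.501
```

Request:
send_rows --rows '[[[0.003,0,0],0,50],[[0.006,0,0],0,50],[[0.006,0,0],0,50]]'

```text
time_s: 5.2
ee_pos: [0.4622, 0.0937, 0.2076]
eef_rot: [0.81, 0.586, 0.0, -0.0]
wrist_force: [-0.7, -2.5, 1.1]
opening: 0.496
```

```bash
python3 - <<'E'
from h import *
plan([[*c2w(C,[-.095,.013,.207])[0],71.8]])
E
```

```text
t 5.2 tcp [0.4622 0.0937 0.2076] cab [[-0.0962  0.013   0.2076]] yaw 71.8 F [-0.7 -2.5  1.1] op 0.5
[0.002, -0.0, 0.001] -0.0
```

Request:
send_rows --rows '[[[0.003,0,0],0,50],[[0.003,0,0],0,50]]'

```text
time_s: 5.45
ee_pos: [0.4627, 0.0953, 0.2077]
eef_rot: [0.81, 0.586, 0.0, -0.0]
wrist_force: [-1.3, -2.3, 0.8]
opening: 0.499
```

Request:
send_rows --rows '[[[0.003,0,0],0,50],[[0.003,0,0],0,50]]'

```text
time_s: 5.7
ee_pos: [0.463, 0.0962, 0.2076]
eef_rot: [0.81, 0.586, -0.0, 0.0]
wrist_force: [-2.3, -4.7, 2.0]
opening: 0.499
```

Request:
send_rows --rows '[[[0.003,0,0],0,50],[[0.003,0,0],0,50]]'

```text
time_s: 5.95
ee_pos: [0.4629, 0.0962, 0.2077]
eef_rot: [0.81, 0.586, -0.002, 0.001]
wrist_force: [-2.5, -7.7, 3.6]
opening: 0.501
```

```bash
python3 - <<'E'
from h import *
plan([[*c2w(C,[-.20,.013,.207])[0],71.8]])
E
```

```text
t 5.95 tcp [0.4629 0.0962 0.2077] cab [[-0.0936  0.0131  0.2077]] yaw 71.8 F [-2.5 -7.7  3.6] op 0.5
[-0.213, 0.0, 0.002] -0.0
```

The tray has met the back panel: the tool stalled and the force rose to 8.5 N. I back off and check.

Request:
send_rows --rows '[[[-0.02,0,0],0,50],[[-0.1,0,0],0,50],[[-0.18,0,0],0,50],[[-0.2,0,-0.05],0,20],[[-0.2,0,-0.15],0,0],[[-0.2,0,-0.27],0,0],[[-0.2,0,-0.35],0,0],[[-0.2,0,-0.35],0,0],[[-0.2,0,-0.35],0,0]]'

```text
time_s: 7.08
ee_pos: [0.4316, 0.0021, 0.3822]
eef_rot: [0.81, 0.586, -0.002, 0.001]
wrist_force: [-0.6, -0.4, -0.1]
opening: -0.006
```

```bash
python3 - <<'E'
from h import *
from cell import *
s=get_state();im=snapshot('wrist');plan([])
p=camera_params('wrist');T=np.eye(4);T[:3,:3]=Ro.from_quat(s['eef_rot']).as_matrix();T[:3,3]=s['ee_pos'];E=np.linalg.inv(T@p['mount'])
im=np.ascontiguousarray(im[...,::-1])
for P,col in (((-.084,-.052,.228),(0,0,255)),((-.084,.078,.228),(0,0,255)),((-.1,-.14,.262),(0,255,0)),((-.1,.14,.262),(0,255,0)),((-.075,-.128,.262),(0,255,0)),((-.098,0,.2),(255,0,0))):
    q=E[:3,:3]@c2w(C,P)[0]+E[:3,3];q=np.array(p['K'])@q;q=q[:2]/q[2];print(P,q.round(1));cv2.drawMarker(im,tuple(int(v) for v in q.round()),col,cv2.MARKER_CROSS,9,1)
cv2.imwrite('pics/w3.png',im)
E
```

```text
t 7.125 tcp [0.4314 0.0021 0.3817] cab [[-0.1929  0.0136  0.3817]] yaw 71.8 F [-0.1 -1.1 -0.4] op 0.0
(-0.084, -0.052, 0.228) [397.5  87. ]
(-0.084, 0.078, 0.228) [236.8  87.2]
(-0.1, -0.14, 0.262) [527.2 106.5]
(-0.1, 0.14, 0.262) [143.1 106.8]
(-0.075, -0.128, 0.262) [517.4  68.5]
(-0.098, 0, 0.2) [331.5 106.9]
```

View pics/w3.png

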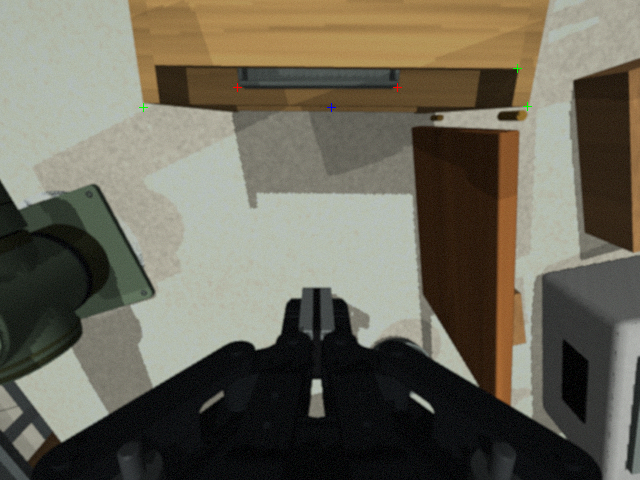

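The red crosses (predicted home corners, 237/397, 87) sit on the tray's front edge, so it is home and square with the forceps inside. Now the door.

```bash
cat >>h.py <<'E'
def dp(th,d,z,r=.19):
    n=np.array([np.cos(th),np.sin(th)]);q=np.array([-.116,-.14])+r*np.array([-n[1],n[0]])-d*n
    return [*c2w(C,[*q,z])[0],71.8+np.degrees(th)]
E
python3 - <<'E'
from h import *
w=[dp(1.72,.05,.4),dp(1.72,.05,.236)];print(np.round(w,3))
plan(w)
for n,px in(('grey',(445,125)),('brownbox',(318,145))):print(lift(px,.1))
E
```

```text
[[ 6.19000e-01 -1.69000e-01  4.00000e-01  1.70349e+02]
 [ 6.19000e-01 -1.69000e-01  2.36000e-01  1.70349e+02]]
t 7.125 tcp [0.4314 0.0021 0.3817] cab [[-0.1929  0.0136  0.3817]] yaw 71.8 F [-0.1 -1.1 -0.4] op 0.0
[-0.207, 0.462, -0.037] -0.821
[-0.206, 0.463, 0.291] -0.821
[ 0.85553577 -0.42274889  0.1       ]
[ 0.79200709 -0.10179634  0.1       ]
```

Clear of everything. I traverse at height with 10°/row spin, then descend behind the door.

Request:
send_rows --rows '[[[-0.02,0.05,-0.05],-0.08,0],[[-0.05,0.1,-0.05],-0.16,0],[[-0.07,0.15,-0.05],-0.24,0],[[-0.09,0.2,-0.05],-0.32,0],[[-0.11,0.25,-0.05],-0.4,0],[[-0.13,0.3,-0.05],-0.48,0],[[-0.15,0.35,-0.05],-0.56,0],[[-0.18,0.4,-0.05],-0.64,0],[[-0.206,0.463,-0.05],-0.72,0],[[-0.206,0.463,-0.05],-0.8,0],[[-0.206,0.463,-0.05],-0.821,0],[[-0.206,0.463,-0.05],-0.821,0],[[-0.206,0.463,-0.05],-0.821,0]]'

```text
time_s: 8.75
ee_pos: [0.6192, -0.1678, 0.4056]
eef_rot: [0.085, 0.996, -0.002, -0.003]
wrist_force: [1.0, -0.1, -0.9]
opening: 0.0
```

```bash
python3 - <<'E'
from h import *
from cell import *
plan([dp(1.72,.05,.236),dp(1.72,.02,.236)])
cv2.imwrite('pics/w4.png',snapshot('wrist')[...,::-1])
E
```

```text
t 8.75 tcp [ 0.6192 -0.1678  0.4056] cab [[-0.2957 -0.2178  0.4056]] yaw 170.3 F [ 1.  -0.1 -0.9] op 0.0
[-0.001, -0.0, 0.339] -0.0
[0.059, -0.0, 0.339] -0.0
```

View pics/w4.png

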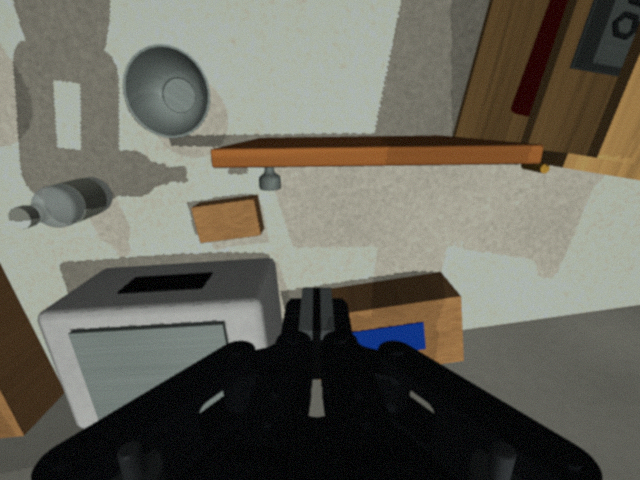

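The door's outer edge is at row ~165, parallel to the tool, and my fingers at column 316 line up about 190 mm from the hinge (543). Knob (270,178) is clear. I descend and move to near contact.

Request:
send_rows --rows '[[[0,0,0.1],0,0],[[0,0,0.2],0,0],[[0,0,0.3],0,0],[[0,0,0.339],0,0],[[0,0,0.339],0,0],[[0.03,0,0.339],0,0],[[0.06,0,0.339],0,0],[[0.07,0,0.339],0,0],[[0.07,0,0.339],0,0]]'

```text
time_s: 9.93
ee_pos: [0.5838, -0.1625, 0.2374]
eef_rot: [0.085, 0.996, -0.002, -0.002]
wrist_force: [-0.4, -0.4, 0.4]
opening: 0.002
```

```bash
python3 - <<'E'
from h import *
plan([dp(t,.011,.236) for t in np.linspace(1.72,.62,20)[1:]])
E
```

```text
t 9.925 tcp [ 0.5838 -0.1625  0.2374] cab [[-0.3016 -0.1826  0.2374]] yaw 170.3 F [-0.4 -0.4  0.4] op 0.0
[0.029, -0.001, 0.003] 0.027
[0.051, -0.0, 0.003] 0.055
[0.073, 0.002, 0.003] 0.082
[0.095, 0.005, 0.003] 0.11
[0.116, 0.009, 0.003] 0.138
[0.138, 0.015, 0.003] 0.165
[0.159, 0.022, 0.003] 0.193
[0.179, 0.03, 0.003] 0.221
[0.199, 0.039, 0.003] 0.248
[0.219, 0.049, 0.003] 0.276
[0.237, 0.061, 0.003] 0.304
[0.255, 0.074, 0.003] 0.331
[0.273, 0.087, 0.003] 0.359
[0.289, 0.102, 0.003] 0.387
[0.305, 0.117, 0.003] 0.414
[0.32, 0.134, 0.003] 0.442
[0.333, 0.151, 0.003] 0.469
[0.346, 0.169, 0.003] 0.497
[0.358, 0.187, 0.003] 0.525
```

Request:
send_rows --rows '[[[0.01,0,0.003],0.01,0],[[0.029,0,0.003],0.027,0],[[0.051,0,0.003],0.055,0],[[0.073,0.002,0.003],0.082,0],[[0.095,0.005,0.003],0.11,0],[[0.116,0.009,0.003],0.138,0],[[0.138,0.015,0.003],0.165,0],[[0.159,0.022,0.003],0.193,0],[[0.179,0.03,0.003],0.221,0],[[0.199,0.039,0.003],0.248,0],[[0.219,0.049,0.003],0.276,0],[[0.237,0.061,0.003],0.304,0],[[0.255,0.074,0.003],0.331,0],[[0.273,0.087,0.003],0.359,0],[[0.289,0.102,0.003],0.387,0],[[0.305,0.117,0.003],0.414,0],[[0.32,0.134,0.003],0.442,0],[[0.333,0.151,0.003],0.469,0],[[0.346,0.169,0.003],0.497,0],[[0.358,0.187,0.003],0.525,0]]'

```text
time_s: 12.42
ee_pos: [0.4226, -0.04, 0.236]
eef_rot: [0.594, 0.804, -0.003, -0.0]
wrist_force: [0.6, -0.7, 0.0]
opening: 0.003
```

```bash
python3 - <<'E'
from h import *
from cell import *
plan([dp(t,.011,.236) for t in (.57,.51,.45,.39,.33,.27,.22,.17,.13,.1,.07,.05,.03,.01)])
cv2.imwrite('pics/t5.png',cv2.resize(snapshot('top')[165:335,115:395,::-1],None,fx=2.85,fy=2.85))
E
```

```text
t 12.425 tcp [ 0.4226 -0.04    0.236 ] cab [[-0.2357  0.0088  0.236 ]] yaw 107.1 F [ 0.6 -0.7  0. ] op 0.0
[0.019, 0.001, 0.0] 0.022
[0.042, 0.001, -0.0] 0.051
[0.064, 0.003, -0.0] 0.079
[0.087, 0.006, -0.0] 0.108
[0.109, 0.011, -0.0] 0.137
[0.132, 0.016, -0.0] 0.165
[0.15, 0.022, -0.0] 0.189
[0.167, 0.029, -0.001] 0.213
[0.181, 0.035, -0.001] 0.232
[0.192, 0.04, -0.001] 0.246
[0.202, 0.045, -0.001] 0.261
[0.209, 0.049, -0.001] 0.27
[0.215, 0.053, -0.001] 0.28
[0.222, 0.056, -0.001] 0.289
```

View pics/t5.png

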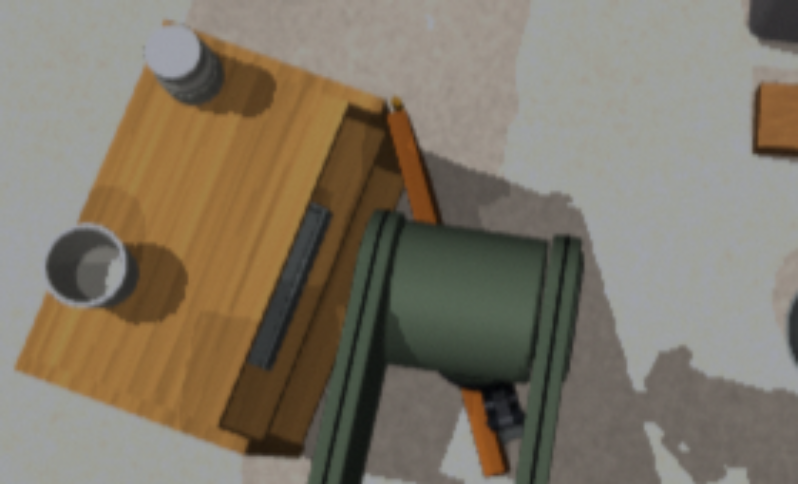

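The door has followed to about 0.63 rad, the tray is home, and the bottle and cup haven't moved. Continuing, slower towards the end.

Request:
send_rows --rows '[[[0.019,0.001,0],0.022,0],[[0.042,0.001,0],0.051,0],[[0.064,0.003,0],0.079,0],[[0.087,0.006,0],0.108,0],[[0.109,0.011,0],0.137,0],[[0.132,0.016,0],0.165,0],[[0.15,0.022,0],0.189,0],[[0.167,0.029,0],0.213,0],[[0.181,0.035,0],0.232,0],[[0.192,0.04,0],0.246,0],[[0.202,0.045,0],0.261,0],[[0.209,0.049,0],0.27,0],[[0.213,0.052,0],0.28,0],[[0.215,0.053,0],0.28,0]]'

```text
time_s: 14.22
ee_pos: [0.4154, 0.0715, 0.2356]
eef_rot: [0.801, 0.598, -0.003, -0.0]
wrist_force: [-0.2, -1.0, 0.4]
opening: -0.003
```

```bash
python3 - <<'E'
from h import *
plan([dp(0,.011,.236)])
E
```

```text
t 14.225 tcp [0.4154 0.0715 0.2356] cab [[-0.132   0.0505  0.2356]] yaw 73.5 F [-0.2 -1.   0.4] op -0.0
[0.01, 0.001, -0.001] 0.014
```

Creep in 1.5 mm steps until it bears on the side boards.

Request:
send_rows --rows '[[[0.004,0,0],0.007,0],[[0.008,0,0],0.014,0],[[0.008,0,0],0.014,0]]'

```text
time_s: 14.6
ee_pos: [0.4167, 0.0755, 0.2356]
eef_rot: [0.81, 0.586, -0.003, -0.0]
wrist_force: [-0.1, -1.6, -0.6]
opening: -0.004
```

Request:
send_rows --rows '[[[0.003,0,0],0,0],[[0.003,0,0],0,0]]'

```text
time_s: 14.85
ee_pos: [0.4174, 0.0771, 0.2356]
eef_rot: [0.81, 0.586, -0.002, -0.0]
wrist_force: [0.3, -0.4, 0.4]
opening: -0.004
```

Request:
send_rows --rows '[[[0.003,0,0],0,0],[[0.003,0,0],0,0]]'

```text
time_s: 15.1
ee_pos: [0.4177, 0.0781, 0.2356]
eef_rot: [0.81, 0.586, -0.003, 0.0]
wrist_force: [-0.2, -3.9, 1.7]
opening: 0.004
```

Request:
send_rows --rows '[[[0.003,0,0],0,0],[[0.003,0,0],0,0]]'

```text
time_s: 15.35
ee_pos: [0.4177, 0.0781, 0.2356]
eef_rot: [0.81, 0.587, -0.004, 0.001]
wrist_force: [-1.7, -7.4, 2.0]
opening: -0.003
```

Request:
send_rows --rows '[[[0.002,0,0],0,0],[[0.002,0,0],0,0],[[0.002,0,0],0,0]]'

```text
time_s: 15.72
ee_pos: [0.4177, 0.0781, 0.2357]
eef_rot: [0.81, 0.587, -0.005, 0.002]
wrist_force: [-0.7, -5.2, 1.9]
opening: -0.001
```

The door bears firmly on the frame: the tool stalled at about 7 N. I retreat straight back, then rise and look.

Request:
send_rows --rows '[[[-0.02,0,0],0,0],[[-0.08,0,0],0,0],[[-0.16,0,0],0,0],[[-0.2,0,-0.1],0,0],[[-0.25,0,-0.2],0,0],[[-0.3,0,-0.3],0,0],[[-0.3,0,-0.3],0,0],[[-0.3,0,-0.3],0,0]]'

```text
time_s: 16.73
ee_pos: [0.3716, -0.0629, 0.3865]
eef_rot: [0.81, 0.586, -0.005, 0.001]
wrist_force: [0.8, 0.3, -0.2]
opening: 0.001
```

```bash
python3 - <<'E'
from h import *
from cell import *
plan([])
s=get_state();im=np.ascontiguousarray(snapshot('wrist')[...,::-1])
p=camera_params('wrist');T=np.eye(4);T[:3,:3]=Ro.from_quat(s['eef_rot']).as_matrix();T[:3,3]=s['ee_pos'];E=np.linalg.inv(T@p['mount'])
for P in ((-.116,-.14,.258),(-.116,.14,.258),(-.1,-.14,.258),(-.1,.14,.258)):
    q=E[:3,:3]@c2w(C,P)[0]+E[:3,3];q=np.array(p['K'])@q;q=q[:2]/q[2];cv2.drawMarker(im,tuple(int(v) for v in q.round()),(0,0,255),cv2.MARKER_CROSS,9,1)
a=cv2.resize(snapshot('top')[165:335,115:315,::-1],(640,544))[:,:]
cv2.imwrite('pics/end.png',np.hstack([im[:,:],cv2.resize(a,(565,480))])[:, :1205][:, :][::1]) 
b=np.hstack([im,cv2.resize(a,(565,480))]);cv2.imwrite('pics/end.png',cv2.resize(b,(800,319),interpolation=cv2.INTER_AREA))
E
```

```text
t 16.725 tcp [ 0.3716 -0.0629  0.3865] cab [[-0.2734  0.0501  0.3865]] yaw 71.8 F [ 0.8  0.3 -0.2] op 0.0
```

View pics/end.png

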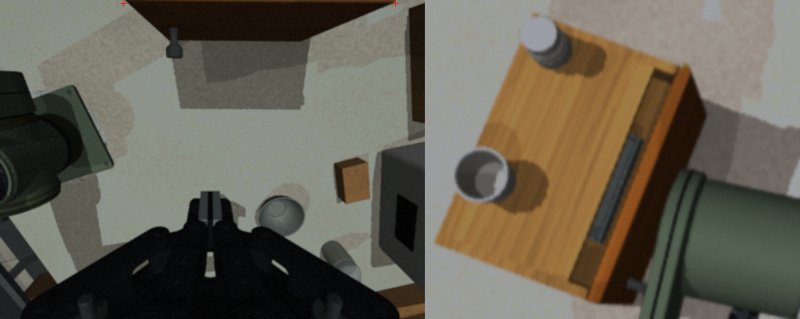

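The door lies shut against the side boards, with its top edge on the predicted line. The tray is still home, the bystanders are in place and the robot is clear.

```bash
python3 -c "
from cell import *
print(job_done())"
```

```text
the job is handed in; nothing more can be done
None
```

I pushed the tray home against the back panel, swung the door shut from its outer face at about 0.5 rad/s, slower at the end, and handed the job in at about 17 s.

- **Tray:** I pushed it in with two half-open fingertips until the tool stalled. The wrist force was then about 8.5 N. A wrist view afterwards showed both front corners on the predicted home line.
- **Door:** I pushed it with shut fingertips until it stalled on the side boards at about 7.5 N. The last wrist and top pictures showed it lying along the shut line.
- **Everything else:** In the last top picture the cup and the pill bottle on the board looked unmoved, and the tray was still home. The bowl, box and sanitiser show in the last wrist picture and were never approached. The robot was clear of the scene. I saw the forceps in the tray before the push. Afterwards the tray was mostly hidden under the top board, so I did not see them clearly.

No check failed or disagreed. I did not check the pill bottle inside or the first-aid case after the push, and the door hides them now. `job_done()` gave no verdict.

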